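# Turn the row of polish bottles round for the client

## Robot

A 6-joint arm with a two-finger parallel gripper is mounted at the origin on the work surface. World frame = base frame: x ahead of the robot, y to its left, z up, the work surface at z = 0. Lengths are in mm, angles in rad, forces in N, time in s.
With the tool pointing down it reaches from about 350 to 875 mm from the base axis. Payload 4.2 kg.
Tool frame: the origin (TCP) lies midway between the tips of the shut fingers; the grasp point (between the pads) lies 19 mm behind it (arm.tcp_to_grasp is the distance from the TCP to the grasp point, in mm); z points along the fingers, y is the line along which they close (so a half turn about z gives the same grasp; the last joint's range is limited). The gripper opens to 85 mm and grips with 20 to 120 N. Pads are 22 mm wide; open, the fingers measure 114 mm over their backs; the gripper's body (76 mm by 85 mm) begins 54 mm behind the grasp point. The pads swing forward as they close: fully open they stand 13 mm farther back than shut.
Start: joints at [-0.852, 0.385, 0.008, 0, -1.194, -0.259], TCP at [277.367, -560.06, 231.312] pointing down, gripper open.
Joint ranges: [-3.14, 3.14], [-1.21, 2.06], [-1.07, 1.41], [-3.16, 2.05], [-2.99, -0.16], [-3.1, 3.1]. Speed limits (rad/s): [2.79, 2.79, 3.14, 3.14, 3.14, 3.14].

## Interface

Orientations are given as a unit quaternion [x, y, z, w].
In Python, from bench import arm, imaging, job, models gives the robot as it stands.
- The arm moves only by the tool arm_command, never from a script. Its argument "rows" is a list of rows, each an object with "grip": the opening, from 0 (shut) to 1 (fully open); "linear": the shift along the tool's x, y, z in mm, a list of three; "rot": the turn, a rotation vector about the tool's x, y, z in rad, a list of three. In form: [{"grip": grip, "linear": [tx, ty, tz], "rot": [rx, ry, rz]}, ...]. A call has 1 to 10 rows; each row is the pose to reach, as a shift and turn from the pose commanded when the call began, along the tool's axes at that moment; what a row does not reach only later rows make up. A row lasts 1/8 s, in which the tool goes at most 62.5 mm and 10.7 degrees, less where a joint would pass 70% of its speed; a pose out of reach is approached as far as the arm can. A call with a gripper value outside its range is refused whole. The fingers move at their own pace and stop on an object; the grip force is fixed at half the most. Time passes only in rows, so rows that repeat a pose let the fingers close. It gives the time, the measured TCP pose, the force, the opening and the grip force at its end, in the units of the state.
- arm.read_state(): the state, without advancing time (a new reading comes with each control period).
- imaging.get_image(name): name is "side" or "top"; returns a dict with "frame" (480x640x3 uint8, red, green, blue), "fx", "fy", "cx", "cy" (pixels), "extrinsics" (4x4, takes a point from world to camera coordinates). Camera axes: x right, y down, z forward; pixel columns grow to the right and rows downward; lengths in mm; the calibration is good to about 2 mm. A picture is of the moment at which its call begins. There is no depth.
- job.job_done(): hands the job in; it is judged then, once.
Trained networks look in a picture, given as the dict that the camera call returned (one of the last four; its "shot" number tells which), for a name from the list of things; names that differ only in an ending like _2 or _b are one class to them, and where a whole thing is asked for, a point or a joint stands for the part that bears it (a point fixed in the world has none). Each returns a list of dicts, best first, with "score" (0 to 1); they miss things now and then, are a little off and sometimes report something else, mostly with a low value. They report only what shows in the picture. A call takes as long as a camera call. They do not tell look-alikes from the thing itself.
- models.spot_in(picture, query): "rect" ([left, top, right, bottom] in pixels, round what is visible of it).
- models.tip_of(picture, query): "pixel" ([column, row] in pixels: a listed point, or the origin of a listed thing).
The state is a dict: "clock": time; "joints": joint angles; "joint_vel": joint speeds; "joint_efforts": joint torques, N m; "position": TCP position; "ee_rot": TCP orientation; "contact_force": force on the tool from outside, world axes, zero at the start; "wrist_torque": the same for the moment, N m; "gripper_width": finger opening in mm; "grasp_force": force on a finger pad.
Only numpy, scipy, OpenCV 4.12 (cv2) and the standard library are available. Lean on these libraries where they do the work, as an engineer would, in place of code of your own. Each camera call takes 0.05 s, during which the arm holds its last target. There are 200 camera calls.

## Task

Move all four nail polish bottles, one by one, from the wooden tray into the four wells of the dark rack, one bottle to a well and in reverse order: the bottle that is leftmost on the tray goes into the rightmost well, and so on, so that the client opposite will read the row as you see it now. Leave every bottle standing upright on the floor of its well, near the middle, and do not tip any over on the way.

Things in the scene. Friction and masses are not known exactly. Their poses are not given: they have to be found in the camera images.
- drum_center (a point): the drum bottle, of nail polish: squat round pink glass body, 36 mm in diameter. Black cap, 16 mm in diameter, 36 mm long, on its axis, on a flat shoulder 36 mm above the foot; 72 mm tall in all, about 70 g. The point is on the axis half-way up, 36 mm above the foot; z is up. Loose, upright; at the start its foot is 12 mm above the table
- square_center (a point): the square bottle, of nail polish: square pink glass body, 30 x 30 mm, sides along its x and y. Black cap, 16 mm in diameter, 40 mm long, on its axis, on a flat shoulder 44 mm above the foot; 84 mm tall in all, about 70 g. The point is on the axis half-way up, 42 mm above the foot; z is up. Loose, upright; at the start its foot is 12 mm above the table
- slim_center (a point): the slim bottle, of nail polish: slim tall round pink glass body, 25 mm in diameter. Black cap, 16 mm in diameter, 40 mm long, on its axis, on a flat shoulder 56 mm above the foot; 96 mm tall in all, about 70 g. The point is on the axis half-way up, 48 mm above the foot; z is up. Loose, upright; at the start its foot is 12 mm above the table
- oblong_center (a point): the oblong bottle, of nail polish: oblong pink glass body, 42 mm along its x (across the row at the start), 22 mm along y. Black cap, 16 mm in diameter, 40 mm long, on its axis, on a flat shoulder 40 mm above the foot; 80 mm tall in all, about 70 g. The point is on the axis half-way up, 40 mm above the foot; z is up. Loose, upright; at the start its foot is 12 mm above the table
- drum_riser: the drum bottle's own riser: fixed white slab, a disc 48 mm in diameter, 6 mm high, on the tray under that bottle at the start, showing all round its foot. It stays behind and keeps the bottle's place in the old row. Origin: centre of its underside, 6 mm above the table
- square_riser: the square bottle's own riser: fixed white slab, 42 x 42 mm, 6 mm high, on the tray under that bottle at the start, showing all round its foot. It stays behind and keeps the bottle's place in the old row. Origin: centre of its underside, 6 mm above the table
- slim_riser: the slim bottle's own riser: fixed white slab, a disc 37 mm in diameter, 6 mm high, on the tray under that bottle at the start, showing all round its foot. It stays behind and keeps the bottle's place in the old row. Origin: centre of its underside, 6 mm above the table
- oblong_riser: the oblong bottle's own riser: fixed white slab, 54 mm along x (across the row) by 34 mm along y, 6 mm high, on the tray under that bottle at the start, showing all round its foot. It stays behind and keeps the bottle's place in the old row. Origin: centre of its underside, 6 mm above the table
- tray: light wooden tray that the row starts on, left or right of the rack: fixed, 76 mm along x, 256 along y, 6 thick, a 14 mm high lip at each end only. Origin: centre of its underside, on the table. x points away from the robot, y to the robot's left along the row (turned up to 17 degrees). Risers with bottles stand at x = 0, y = +90, +30, -30, -90 mm, in any order
- rack: empty dark grey and black rack, fixed: 66 mm along x, 246 along y, floor 6 mm above the table, four wells in a row, each 58 (x) by 56 mm (y), centres at x = 0, y = +90, +30, -30, -90 mm; walls 4 mm thick, tops 14 mm above the table. Origin: centre of its underside, on the table. x points away from the robot, y to the robot's left along the row (turned up to 17 degrees)
Things that resemble listed ones, but are neither listed nor needed, are in the scene too. What is shaped like the part that bears oblong_center but yellow is not meant. What is shaped like the part that bears slim_center but purple is not meant.

How it is judged:
By the outcome, as a careful person would: the job done as asked, in the order asked, and still so for the second after the job is handed in, with the robot touching nothing.
It also fails if it takes over 112 s, if anything falls off the work surface, if the arm or the gripper's body presses on something with over 40 N, if the wrist force passes 120 N, or if a joint passes its speed limit or range.

## Working session

There is one attempt and no reset: what is moved stays moved. The work goes in short steps, Python scripts to look and compute and a tool call to move; the robot and the scene stay as the last step left them, time stands still between calls to the robot, and variables do not carry over. Pictures are saved under pics/ and viewed, at most 14 in all, crops included, and the job is handed in when it is done.

Besides the shell and the picture viewer there is one more tool, called after ">>>" as a command line: name --argument value ..., lists and objects as JSON in quotes. arm_command: Moves the arm, as the interface text tells. Its arguments: {"type":"object","properties":{"rows":{"type":"array"}},"required":["rows"]}

```bash
mkdir -p pics
cat > h.py <<'E'
import numpy as np, cv2
from bench import arm, imaging, job, models
def save(p,n): cv2.imwrite('pics/'+n+'.png',cv2.cvtColor(p['frame'],cv2.COLOR_RGB2BGR))
def ray(p,px,z):
    E=np.array(p['extrinsics']);R,t=E[:3,:3],E[:3,3];c=-R.T@t
    d=R.T@np.array([(px[0]-p['cx'])/p['fx'],(px[1]-p['cy'])/p['fy'],1]);return c+d*(z-c[2])/d[2]
def proj(p,X):
    E=np.array(p['extrinsics']);q=E[:3,:3]@np.array(X)+E[:3,3];return np.array([p['fx']*q[0]/q[2]+p['cx'],p['fy']*q[1]/q[2]+p['cy']])
E
python3 - <<'E'
from h import *
Z={'drum_center':48,'square_center':54,'slim_center':60,'oblong_center':52,'drum_riser':6,'square_riser':6,'slim_riser':6,'oblong_riser':6,'tray':0,'rack':0}
for n in('top','side'):
    p=imaging.get_image(n);save(p,n+'0');E=np.array(p['extrinsics']);print(n,-E[:3,:3].T@E[:3,3],p['fx'])
    for k,z in Z.items():
        print(k,[(round(r['score'],2),np.round(r['pixel']),np.round(ray(p,r['pixel'],z)[:2])) for r in models.tip_of(p,k)][:3])
E
```

```text
top [384.0940827    4.75822764 972.51300438] 615.2226776677014
drum_center [(0.87, array([495., 223.]), array([ 558., -256.]))]
square_center [(0.73, array([424., 207.]), array([ 579., -146.])), (0.34, array([379., 202.]), array([586., -78.]))]
slim_center [(0.77, array([459., 212.]), array([ 571., -198.])), (0.72, array([458., 293.]), array([ 449., -194.]))]
oblong_center [(0.81, array([386., 199.]), array([591., -89.])), (0.76, array([416., 133.]), array([ 697., -135.]))]
drum_riser [(0.74, array([452., 220.]), array([ 568., -199.])), (0.69, array([492., 233.]), array([ 548., -262.]))]
square_riser [(0.56, array([416., 214.]), array([ 578., -142.]))]
slim_riser [(0.55, array([381., 202.]), array([596., -86.])), (0.44, array([455., 220.]), array([ 568., -204.])), (0.16, array([383., 198.]), array([603., -89.]))]
oblong_riser [(0.5, array([380., 201.]), array([598., -84.]))]
tray [(0.65, array([492., 231.]), array([ 553., -263.]))]
rack [(0.73, array([212., 222.]), array([560., 187.])), (0.52, array([382., 203.]), array([595., -88.]))]
side [415.72729298 436.39249335 648.67495859] 51
[... 204 characters left out ...]
_center [(0.64, array([374., 177.]), array([ 563., -211.])), (0.6, array([436., 203.]), array([ 452., -188.])), (0.38, array([331., 229.]), array([591., -71.]))]
oblong_center [(0.9, array([332., 228.]), array([592., -80.])), (0.72, array([283., 196.]), array([ 693., -119.]))]
drum_riser [(0.45, array([389., 184.]), array([ 547., -264.]))]
square_riser [(0.74, array([350., 227.]), array([ 578., -134.]))]
slim_riser [(0.54, array([371., 204.]), array([ 562., -202.])), (0.2, array([374., 178.]), array([ 576., -267.]))]
oblong_riser [(0.85, array([332., 245.]), array([592., -86.]))]
tray [(0.85, array([360., 214.]), array([ 573., -175.]))]
rack [(0.71, array([287., 395.]), array([558., 179.]))]
```

View pics/top0.png

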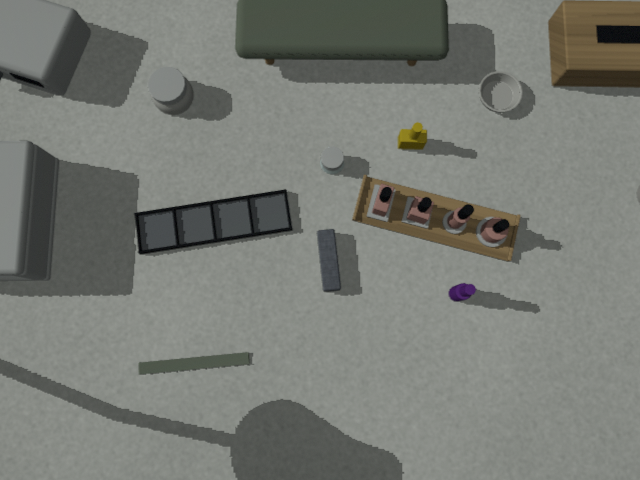

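View pics/side0.png

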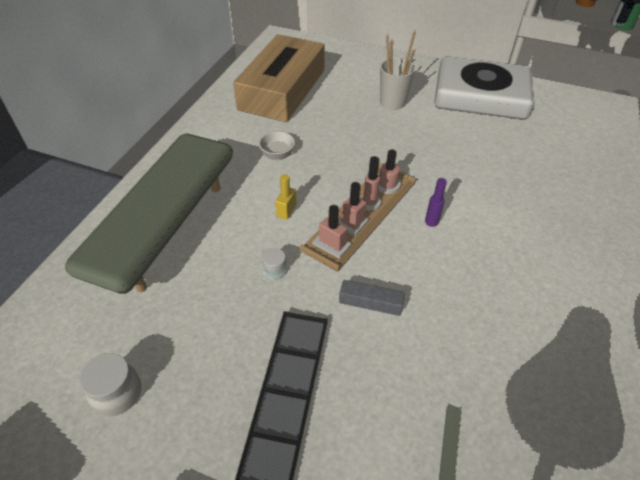

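The tray shows, left to right in the top picture: oblong (383,199), square (420,208), slim (457,217), drum (493,231). The rack is at (214,222). Look-alikes are the yellow oblong (413,136) and the purple slim (461,292); the ones I want are the pink ones on the tray.

```bash
cat > m.py <<'E'
from h import *
from scipy.optimize import least_squares
P={n:imaging.get_image(n) for n in('top','side')}
p=P['top'];f=p['frame'];hsv=cv2.cvtColor(f,cv2.COLOR_RGB2HSV)
cv2.imwrite('pics/crop.png',cv2.resize(cv2.cvtColor(f[165:275,340:540],cv2.COLOR_RGB2BGR),None,fx=4,fy=4,interpolation=cv2.INTER_CUBIC))
m=np.zeros(f.shape[:2],np.uint8)
m[185:260,125:300]=(hsv[185:260,125:300,2]<45)*255
k=max(cv2.findContours(m,0,1)[0],key=cv2.contourArea)
w=np.array([ray(p,q,14)[:2] for q in k[:,0,:].astype(float)],np.float32)
print('rack',cv2.minAreaRect(w))
# black caps: top view
c=np.zeros_like(m);c[175:260,355:525]=(f[175:260,355:525].max(2)<50)*255
n,l,s,ce=cv2.connectedComponentsWithStats(c)
print([(s[i],ce[i].round(1)) for i in range(1,n) if s[i][4]>20])
t=np.zeros_like(m);t[165:275,340:540]=((hsv[165:275,340:540,0]>8)&(hsv[165:275,340:540,0]<25)&(hsv[165:275,340:540,1]>70))*255
k=max(cv2.findContours(cv2.morphologyEx(t,cv2.MORPH_CLOSE,np.ones((9,9))),0,1)[0],key=cv2.contourArea)
w=np.array([ray(p,q,6)[:2] for q in k[:,0,:].astype(float)],np.float32)
print('tray',cv2.minAreaRect(w),cv2.boundingRect(k))
for nme,h,g in(('oblong',80,20),('square',84,20),('slim',96,20),('drum',72,18)):
    print(nme,[[(round(r['score'],2),np.round(r['rect'])) for r in models.spot_in(P[v],nme+'_center')][:2] for v in P])
E
python3 m.py
```

```text
rack ((557.9099731445312, 181.81610107421875), (67.09520721435547, 243.631103515625), 10.139627456665039)
[(array([380, 187,  12,  15, 130], dtype=int32), array([385.4, 194.1])), (array([418, 197,  14,  15, 141], dtype=int32), array([424.3, 204.4])), (array([458, 205,  16,  14, 155], dtype=int32), array([465.3, 211.6])), (array([493, 219,  16,  14, 153], dtype=int32), array([500.5, 225.8]))]
tray ((572.4880981445312, -172.8277587890625), (257.264892578125, 76.98687744140625), 75.84351348876953) (353, 175, 167, 86)
oblong [[(0.67, array([371., 186., 393., 219.])), (0.63, array([396., 123., 428., 150.]))], [(0.76, array([274., 176., 297., 218.])), (0.57, array([318., 208., 349., 249.]))]]
square [[(0.86, array([410., 196., 432., 228.])), (0.48, array([367., 184., 391., 218.]))], [(0.7, array([342., 181., 369., 231.]))]]
slim [[(0.61, array([447., 204., 474., 232.])), (0.6, array([446., 282., 477., 302.]))], [(0.87, array([363., 158., 383., 205.])), (0.87, array([426., 178., 446., 225.]))]]
drum [[(0.7, array([480., 213., 510., 244.])), (0.58, array([398., 195., 431., 230.]))], []]
```

View pics/crop.png

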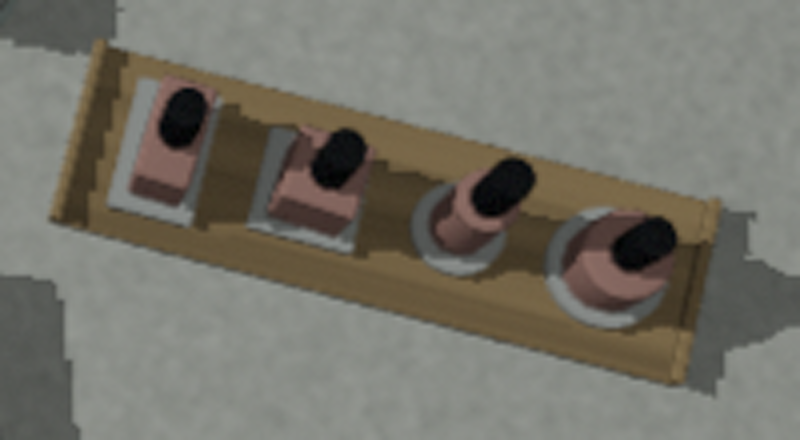

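The crop shows the four pink bottles in order, oblong, square, slim, drum, each on its white riser. The tray fit (257 x 77 mm) matches its stated size.

```bash
cat >> h.py <<'E'
from scipy.spatial.transform import Rotation as R
def c2(a): return np.array([np.cos(a),np.sin(a)])
TY,RY=np.radians(-14.16),np.radians(10.14)
TC,RC=np.array([572.5,-172.8]),np.array([557.9,181.8])
def slot(C,a,y): return C+y*c2(a+np.pi/2)
ORD=dict(oblong=(90,40),square=(30,44),slim=(-30,56),drum=(-90,36))
def plan(pts):
    """pts: world (x,y,z,yaw of closing axis); shift/turn from the present pose"""
    s=arm.read_state();q=R.from_quat(s['ee_rot']);p0=np.array(s['position'])
    print('t',round(s['clock'],2),'pos',np.round(p0,1),'tool y',np.round(q.as_matrix()[:,1],3),'z',np.round(q.as_matrix()[:,2],3),'w',s['gripper_width'])
    for x,y,z,a in pts:
        Y=np.r_[c2(a),0]
        if Y@q.as_matrix()[:,1]<0: Y=-Y
        Z=np.array([0,0,-1.]);T=R.from_matrix(np.c_[np.cross(Y,Z),Y,Z])
        print('lin',np.round(q.inv().apply(np.array([x,y,z])-p0),1),'rot',np.round((q.inv()*T).as_rotvec(),3))
E
python3 - <<'E'
from h import *
p=imaging.get_image('top')
mid=dict(oblong=(385.4,194.1,72),square=(424.3,204.4,76),slim=(465.3,211.6,88),drum=(500.5,225.8,66))
for k,(y,sh) in ORD.items(): print(k,slot(TC,TY,y).round(1),ray(p,mid[k][:2],mid[k][2]).round(1),'->',slot(RC,RY,-y).round(1))
plan([(*slot(TC,TY,90),200,TY),(*slot(TC,TY,90),12+40+5,TY)])
print(arm.read_state())
E
```

```text
oblong [594.5 -85.5] [593.8 -85.9  72. ] -> [573.7  93.2]
square [ 579.8 -143.7] [ 578.2 -143.3   76. ] -> [563.2 152.3]
slim [ 565.2 -201.9] [ 565.9 -201.    88. ] -> [552.6 211.3]
drum [ 550.5 -260.1] [ 549.7 -257.9   66. ] -> [542.1 270.4]
t 1.65 pos [ 277.4 -560.1  231.3] tool y [-0.444  0.896  0.   ] z [-0.  0. -1.] w 85.23741406467553
lin [-494.8  284.5   31.3] rot [ 0.    -0.    -0.864]
lin [-494.8  284.5  174.3] rot [ 0.    -0.    -0.864]
{'clock': 1.65, 'joints': array([-8.52411698e-01,  3.84734523e-01,  7.88730365e-03,  1.54891484e-05,
       -1.19400360e+00, -2.58601049e-01]), 'joint_vel': array([-0.00096988,  0.0018184 , -0.00115819,  0.00045353,  0.0002616 ,
       -0.00116101]), 'joint_efforts': array([-8.21820299e-05, -3.92086136e+01,  1.88615155e+01,  4.19085011e+00,
       -3.87402288e-04,  1.09705320e-05]), 'position': array([ 277.35482435, -560.0631152 ,  231.28853971]), 'ee_rot': array([-2.27874937e-01,  9.73690409e-01,  2.06782929e-05, -1.91445677e-05]), 'contact_force': array([-0.53266364, -0.21145396,  0.65530268]), 'wrist_torque': array([-0.0167934 , -0.03162577, -0.01076548]), 'grasp_force': 0.0, 'gripper_width': 85.23741406467553}
```

>>> arm_command --rows '[{"grip": 0.5,"linear": [-495,284.5,20],"rot": [0,0,-0.864]},{"grip": 0.5,"linear": [-495,284.5,20],"rot": [0,0,-0.864]},{"grip": 0.5,"linear": [-495,284.5,20],"rot": [0,0,-0.864]},{"grip": 0.5,"linear": [-495,284.5,20],"rot": [0,0,-0.864]},{"grip": 0.5,"linear": [-495,284.5,20],"rot": [0,0,-0.864]},{"grip": 0.5,"linear": [-495,284.5,20],"rot": [0,0,-0.864]},{"grip": 0.5,"linear": [-495,284.5,20],"rot": [0,0,-0.864]},{"grip": 0.5,"linear": [-495,284.5,20],"rot": [0,0,-0.864]},{"grip": 0.5,"linear": [-495,284.5,20],"rot": [0,0,-0.864]},{"grip": 0.5,"linear": [-495,284.5,20],"rot": [0,0,-0.864]}]'

```text
clock: 2.9
position: [596.4, -82.1, 210.7]
ee_rot: [-0.616, 0.787, 0.0, -0.0]
contact_force: [-0.4, -0.2, -0.2]
gripper_width: 43.0
grasp_force: 0.0
```

Run:
```python
from h import *
plan([(*slot(TC,TY,90),57,TY)])
```

```text
t 2.9 pos [596.4 -82.1 210.7] tool y [-0.971  0.24   0.   ] z [-0.  0. -1.] w 42.96895933330906
lin [  3.8   1.  153.7] rot [0.    0.    0.005]
```

>>> arm_command --rows '[{"grip": 0.5,"linear": [0,0,40],"rot": [0,0,0]},{"grip": 0.5,"linear": [0,0,80],"rot": [0,0,0]},{"grip": 0.5,"linear": [0,0,95],"rot": [0,0,0]},{"grip": 0.5,"linear": [0,0,95],"rot": [0,0,0]}]'

```text
clock: 3.4
position: [594.4, -86.1, 116.0]
ee_rot: [-0.614, 0.789, 0.0, -0.001]
contact_force: [1.3, -0.2, 0.8]
gripper_width: 42.7
grasp_force: 0.0
```

Run:
```python
from h import *
plan([(*slot(TC,TY,90),57,TY)])
p=imaging.get_image('side');f=p['frame'][120:280,260:460]
cv2.imwrite('pics/s1.png',cv2.resize(f[:,:,::-1],None,fx=3.5,fy=3.5))
```

```text
t 3.4 pos [594.4 -86.1 116. ] tool y [-0.97   0.245  0.001] z [-0.001 -0.001 -1.   ] w 42.69510347955041
lin [-0.6 -0.1 59. ] rot [ 0.001 -0.001 -0.   ]
```

View pics/s1.png

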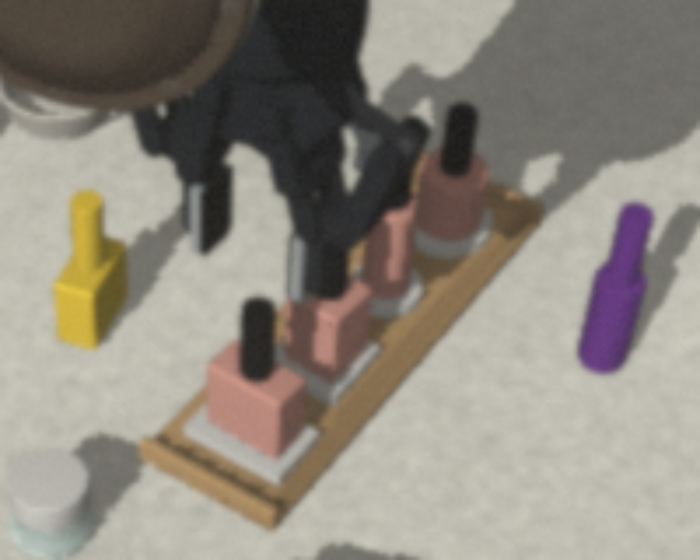

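The two fingers, at (205,215) and (310,265) in the crop, straddle the oblong's cap at (258,335). I'll descend and grip.

>>> arm_command --rows '[{"grip": 0.5,"linear": [0,0,30],"rot": [0,0,0]},{"grip": 0.5,"linear": [0,0,59],"rot": [0,0,0]},{"grip": 0.5,"linear": [0,0,59],"rot": [0,0,0]},{"grip": 0.3,"linear": [0,0,59],"rot": [0,0,0]},{"grip": 0.1,"linear": [0,0,59],"rot": [0,0,0]},{"grip": 0.1,"linear": [0,0,59],"rot": [0,0,0]},{"grip": 0.1,"linear": [0,0,59],"rot": [0,0,0]},{"grip": 0.1,"linear": [0,0,59],"rot": [0,0,0]}]'

```text
clock: 4.45
position: [595.8, -85.4, 59.0]
ee_rot: [-0.615, 0.789, -0.001, 0.001]
contact_force: [-1.0, 1.0, 7.1]
gripper_width: 14.6
grasp_force: 58.9
```

>>> arm_command --rows '[{"grip": 0.1,"linear": [0,0,-20],"rot": [0,0,0]},{"grip": 0.1,"linear": [0,0,-60],"rot": [0,0,0]},{"grip": 0.1,"linear": [0,0,-100],"rot": [0,0,0]},{"grip": 0.1,"linear": [0,0,-130],"rot": [0,0,0]},{"grip": 0.1,"linear": [0,0,-130],"rot": [0,0,0]},{"grip": 0.1,"linear": [0,0,-130],"rot": [0,0,0]}]'

```text
clock: 5.2
position: [593.8, -85.3, 186.2]
ee_rot: [-0.614, 0.789, 0.001, -0.001]
contact_force: [-0.5, -0.2, -0.6]
gripper_width: 14.5
grasp_force: 58.6
```

Run:
```python
from h import *
plan([(*slot(RC,RY,-90),187.3,RY)])
p=imaging.get_image('side');f=p['frame'][60:280,230:460]
cv2.imwrite('pics/s2.png',cv2.resize(f[:,:,::-1],None,fx=2.6,fy=2.6))
```

```text
t 5.2 pos [593.8 -85.3 186.2] tool y [-0.97   0.245  0.002] z [-0.002  0.001 -1.   ] w 14.531086595182588
lin [-168.2   63.2   -1. ] rot [ 0.002  0.    -0.424]
```

View pics/s2.png

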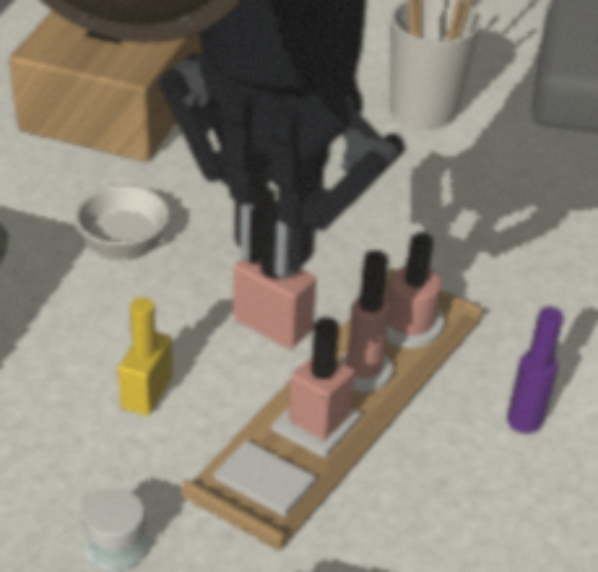

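The oblong hangs upright in the fingers at (275,300), its riser bare. Carrying it to the rightmost well.

>>> arm_command --rows '[{"grip": 0.1,"linear": [-30,11,0],"rot": [0,0,-0.07]},{"grip": 0.1,"linear": [-75,28,0],"rot": [0,0,-0.19]},{"grip": 0.1,"linear": [-120,45,0],"rot": [0,0,-0.31]},{"grip": 0.1,"linear": [-155,59,0],"rot": [0,0,-0.4]},{"grip": 0.1,"linear": [-168.2,63.8,0],"rot": [0,0,-0.424]},{"grip": 0.1,"linear": [-168.2,63.8,0],"rot": [0,0,-0.424]},{"grip": 0.1,"linear": [-168.2,63.8,50],"rot": [0,0,-0.424]},{"grip": 0.1,"linear": [-168.2,63.8,100],"rot": [0,0,-0.424]},{"grip": 0.1,"linear": [-168.2,63.8,115],"rot": [0,0,-0.424]},{"grip": 0.1,"linear": [-168.2,63.8,115],"rot": [0,0,-0.424]}]'

```text
clock: 6.5
position: [574.2, 92.3, 72.0]
ee_rot: [0.767, -0.642, -0.0, 0.001]
contact_force: [-1.0, 0.7, 0.6]
gripper_width: 14.3
grasp_force: 58.7
```

Run:
```python
from h import *
plan([(*slot(RC,RY,-90),52,RY)])
p=imaging.get_image('side');f=p['frame'][220:480,180:460]
cv2.imwrite('pics/s3.png',cv2.resize(f[:,:,::-1],None,fx=2.2,fy=2.2))
```

```text
t 6.5 pos [574.2  92.3  72. ] tool y [-0.985 -0.175  0.001] z [-0.001 -0.001 -1.   ] w 14.2698437172694
lin [-1.   0.2 20. ] rot [ 0.001 -0.001 -0.001]
```

View pics/s3.png

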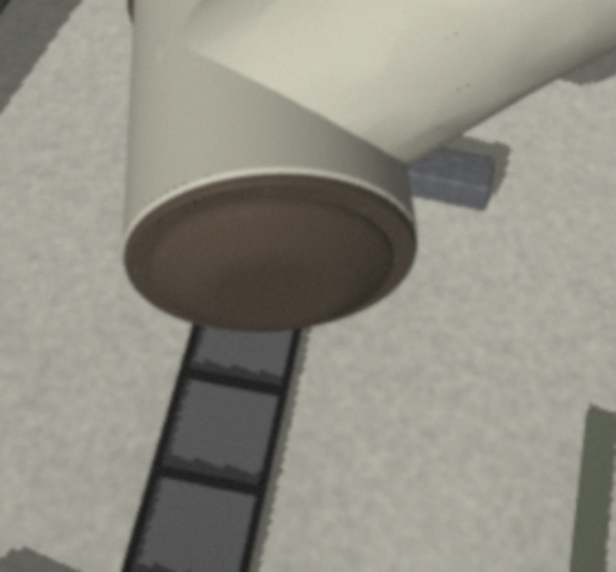

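The wrist hides the well from the side camera, so I'll lower by the numbers and watch the force.

>>> arm_command --rows '[{"grip": 0.1,"linear": [0,0,10],"rot": [0,0,0]},{"grip": 0.1,"linear": [0,0,17],"rot": [0,0,0]},{"grip": 0.1,"linear": [0,0,20.5],"rot": [0,0,0]},{"grip": 0.1,"linear": [0,0,20.5],"rot": [0,0,0]},{"grip": 0.1,"linear": [0,0,20.5],"rot": [0,0,0]}]'

```text
clock: 7.18
position: [574.0, 93.3, 53.1]
ee_rot: [0.767, -0.642, 0.0, 0.0]
contact_force: [-2.8, 0.7, 5.1]
gripper_width: 14.3
grasp_force: 59.4
```

>>> arm_command --rows '[{"grip": 0.25,"linear": [0,0,-1],"rot": [0,0,0]},{"grip": 0.4,"linear": [0,0,-1],"rot": [0,0,0]},{"grip": 0.5,"linear": [0,0,-1],"rot": [0,0,0]},{"grip": 0.5,"linear": [0,0,-1],"rot": [0,0,0]},{"grip": 0.5,"linear": [0,0,-30],"rot": [0,0,0]},{"grip": 0.5,"linear": [0,0,-80],"rot": [0,0,0]},{"grip": 0.5,"linear": [0,0,-125],"rot": [0,0,0]},{"grip": 0.5,"linear": [0,0,-125],"rot": [0,0,0]},{"grip": 0.5,"linear": [0,0,-125],"rot": [0,0,0]}]'

```text
clock: 8.3
position: [573.4, 93.2, 176.2]
ee_rot: [0.767, -0.642, -0.0, 0.0]
contact_force: [-0.5, 0.2, -0.8]
gripper_width: 42.6
grasp_force: 0.0
```

Run:
```python
from h import *
plan([(*slot(TC,TY,30),176.8,TY)])
p=imaging.get_image('top')
for r in models.tip_of(p,'oblong_center'): print(r['score'],ray(p,r['pixel'],46).round(1))
```

```text
t 8.3 pos [573.4  93.2 176.2] tool y [-0.984 -0.176  0.001] z [-0.001  0.    -1.   ] w 42.559388140402426
lin [234.3  35.2  -0.6] rot [0.001 0.    0.424]
0.63 [ 695.8 -133.3   46. ]
0.47 [573.4  92.4  46. ]
0.21 [ 553.2 -261.1   46. ]
```

Oblong confirmed at (573,92), the well's centre. Now the square.

>>> arm_command --rows '[{"grip": 0.5,"linear": [60,9,0],"rot": [0,0,0.11]},{"grip": 0.5,"linear": [120,18,0],"rot": [0,0,0.22]},{"grip": 0.5,"linear": [180,27,0],"rot": [0,0,0.33]},{"grip": 0.5,"linear": [225,34,0],"rot": [0,0,0.41]},{"grip": 0.5,"linear": [234,35.5,0],"rot": [0,0,0.424]},{"grip": 0.5,"linear": [234,35.5,0],"rot": [0,0,0.424]},{"grip": 0.5,"linear": [234,35.5,0],"rot": [0,0,0.424]},{"grip": 0.5,"linear": [234,35.5,40],"rot": [0,0,0.424]},{"grip": 0.5,"linear": [234,35.5,55],"rot": [0,0,0.424]},{"grip": 0.5,"linear": [234,35.5,55],"rot": [0,0,0.424]}]'

```text
clock: 9.65
position: [579.7, -142.6, 120.9]
ee_rot: [-0.615, 0.788, 0.001, -0.001]
contact_force: [0.3, -0.2, 0.5]
gripper_width: 42.6
grasp_force: 0.0
```

Run:
```python
from h import *
plan([(*slot(TC,TY,30),61,TY)])
```

```text
t 9.65 pos [ 579.7 -142.6  120.9] tool y [-0.97   0.243  0.003] z [-0.003 -0.    -1.   ] w 42.64491461258137
lin [ 1.  -0.5 59.9] rot [ 0.003 -0.001  0.002]
```

Commanded z is about 121.8. Down 61, close, lift 126.

>>> arm_command --rows '[{"grip": 0.5,"linear": [0.5,0,30],"rot": [0,0,0]},{"grip": 0.5,"linear": [0.5,0,60],"rot": [0,0,0]},{"grip": 0.5,"linear": [0.5,0,60],"rot": [0,0,0]},{"grip": 0.3,"linear": [0.5,0,60],"rot": [0,0,0]},{"grip": 0.1,"linear": [0.5,0,60],"rot": [0,0,0]},{"grip": 0.1,"linear": [0.5,0,60],"rot": [0,0,0]},{"grip": 0.1,"linear": [0.5,0,60],"rot": [0,0,0]},{"grip": 0.1,"linear": [0.5,0,60],"rot": [0,0,0]}]'

```text
clock: 10.65
position: [581.1, -143.8, 63.4]
ee_rot: [-0.615, 0.789, -0.001, 0.001]
contact_force: [0.5, 1.2, 6.6]
gripper_width: 14.8
grasp_force: 59.2
```

>>> arm_command --rows '[{"grip": 0.1,"linear": [0,0,-20],"rot": [0,0,0]},{"grip": 0.1,"linear": [0,0,-60],"rot": [0,0,0]},{"grip": 0.1,"linear": [0,0,-100],"rot": [0,0,0]},{"grip": 0.1,"linear": [0,0,-130],"rot": [0,0,0]},{"grip": 0.1,"linear": [0,0,-140],"rot": [0,0,0]},{"grip": 0.1,"linear": [0,0,-140],"rot": [0,0,0]}]'

```text
clock: 11.4
position: [579.8, -143.7, 201.4]
ee_rot: [-0.614, 0.789, 0.0, 0.0]
contact_force: [0.2, 0.7, -0.5]
gripper_width: 14.2
grasp_force: 58.8
```

Run:
```python
from h import *
plan([(*slot(RC,RY,-30),201.3,RY)])
```

```text
t 11.4 pos [ 579.8 -143.7  201.4] tool y [-0.97   0.245  0.   ] z [-0.     0.001 -1.   ] w 14.162518664039867
lin [-282.9   88.6    0.3] rot [ 0.     0.001 -0.424]
```

>>> arm_command --rows '[{"grip": 0.1,"linear": [-30,9,0],"rot": [0,0,-0.05]},{"grip": 0.1,"linear": [-80,25,0],"rot": [0,0,-0.12]},{"grip": 0.1,"linear": [-135,42,0],"rot": [0,0,-0.2]},{"grip": 0.1,"linear": [-190,59,0],"rot": [0,0,-0.28]},{"grip": 0.1,"linear": [-240,75,0],"rot": [0,0,-0.36]},{"grip": 0.1,"linear": [-275,86,0],"rot": [0,0,-0.42]},{"grip": 0.1,"linear": [-283,88.6,0],"rot": [0,0,-0.424]},{"grip": 0.1,"linear": [-283,88.6,0],"rot": [0,0,-0.424]},{"grip": 0.1,"linear": [-283,88.6,40],"rot": [0,0,-0.424]},{"grip": 0.1,"linear": [-283,88.6,80],"rot": [0,0,-0.424]}]'

```text
clock: 12.65
position: [563.4, 150.7, 120.9]
ee_rot: [0.766, -0.643, 0.0, -0.0]
contact_force: [0.6, -1.0, -0.8]
gripper_width: 14.6
grasp_force: 58.8
```

>>> arm_command --rows '[{"grip": 0.1,"linear": [0,0,30],"rot": [0,0,0]},{"grip": 0.1,"linear": [0,0,50],"rot": [0,0,0]},{"grip": 0.1,"linear": [0,0,60],"rot": [0,0,0]},{"grip": 0.1,"linear": [0,0,65],"rot": [0,0,0]},{"grip": 0.1,"linear": [0,0,65],"rot": [0,0,0]},{"grip": 0.1,"linear": [0,0,65],"rot": [0,0,0]}]'

```text
clock: 13.4
position: [563.8, 152.2, 57.4]
ee_rot: [0.767, -0.642, 0.0, -0.001]
contact_force: [0.2, -0.2, -1.5]
gripper_width: 14.5
grasp_force: 58.5
```

Run:
```python
from h import *
plan([(*slot(RC,RY,-30),56,RY)])
```

```text
t 13.4 pos [563.8 152.2  57.4] tool y [-0.984 -0.176 -0.001] z [ 0.001  0.001 -1.   ] w 14.465875812068825
lin [-0.1  0.7  1.4] rot [-0.001  0.001 -0.   ]
```

>>> arm_command --rows '[{"grip": 0.1,"linear": [0,0,1.5],"rot": [0,0,0]},{"grip": 0.1,"linear": [0,0,1.5],"rot": [0,0,0]},{"grip": 0.25,"linear": [0,0,0.5],"rot": [0,0,0]},{"grip": 0.4,"linear": [0,0,0.5],"rot": [0,0,0]},{"grip": 0.5,"linear": [0,0,0],"rot": [0,0,0]},{"grip": 0.5,"linear": [0,0,-30],"rot": [0,0,0]},{"grip": 0.5,"linear": [0,0,-80],"rot": [0,0,0]},{"grip": 0.5,"linear": [0,0,-125],"rot": [0,0,0]},{"grip": 0.5,"linear": [0,0,-125],"rot": [0,0,0]},{"grip": 0.5,"linear": [0,0,-125],"rot": [0,0,0]}]'

```text
clock: 14.65
position: [562.8, 152.1, 181.1]
ee_rot: [0.767, -0.642, -0.0, 0.0]
contact_force: [-0.1, -0.2, -1.3]
gripper_width: 42.6
grasp_force: 0.0
```

Run:
```python
from h import *
plan([(*slot(TC,TY,-30),181.8,TY)])
p=imaging.get_image('top')
for r in models.tip_of(p,'square_center'): print(r['score'],ray(p,r['pixel'],48).round(1))
```

```text
t 14.65 pos [562.8 152.1 181.1] tool y [-0.984 -0.176  0.001] z [-0.001 -0.    -1.   ] w 42.62092253796159
lin [348.9  59.8  -0.7] rot [ 0.001 -0.     0.424]
0.94 [565.1 152.7  48. ]
```

Square confirmed at (565,153). Now the slim.

>>> arm_command --rows '[{"grip": 0.5,"linear": [60,10,0],"rot": [0,0,0.08]},{"grip": 0.5,"linear": [120,20,0],"rot": [0,0,0.16]},{"grip": 0.5,"linear": [180,31,0],"rot": [0,0,0.24]},{"grip": 0.5,"linear": [240,41,0],"rot": [0,0,0.32]},{"grip": 0.5,"linear": [300,51,0],"rot": [0,0,0.39]},{"grip": 0.5,"linear": [340,58,0],"rot": [0,0,0.42]},{"grip": 0.5,"linear": [349,59.8,0],"rot": [0,0,0.424]},{"grip": 0.5,"linear": [349,59.8,0],"rot": [0,0,0.424]},{"grip": 0.5,"linear": [349,59.8,20],"rot": [0,0,0.424]},{"grip": 0.5,"linear": [349,59.8,50],"rot": [0,0,0.424]}]'

```text
clock: 16.0
position: [566.9, -200.2, 132.1]
ee_rot: [-0.616, 0.788, -0.001, 0.001]
contact_force: [-0.7, -0.0, -0.4]
gripper_width: 43.0
grasp_force: 0.0
```

Run:
```python
from h import *
plan([(*slot(TC,TY,-30),73,TY)])
```

```text
t 16.0 pos [ 566.9 -200.2  132.1] tool y [-0.97   0.242 -0.002] z [ 0.002 -0.    -1.   ] w 42.96111154156526
lin [ 2.1  1.4 59.1] rot [-0.002  0.     0.003]
```

>>> arm_command --rows '[{"grip": 0.5,"linear": [0.5,0,10],"rot": [0,0,0]},{"grip": 0.5,"linear": [0.5,0,40],"rot": [0,0,0]},{"grip": 0.5,"linear": [0.5,0,59],"rot": [0,0,0]},{"grip": 0.5,"linear": [0.5,0,59],"rot": [0,0,0]},{"grip": 0.3,"linear": [0.5,0,59],"rot": [0,0,0]},{"grip": 0.1,"linear": [0.5,0,59],"rot": [0,0,0]},{"grip": 0.1,"linear": [0.5,0,59],"rot": [0,0,0]},{"grip": 0.1,"linear": [0.5,0,59],"rot": [0,0,0]},{"grip": 0.1,"linear": [0.5,0,59],"rot": [0,0,0]}]'

```text
clock: 17.12
position: [566.9, -202.4, 74.3]
ee_rot: [-0.615, 0.789, -0.001, 0.001]
contact_force: [-0.4, 1.8, 5.5]
gripper_width: 14.4
grasp_force: 59.0
```

>>> arm_command --rows '[{"grip": 0.1,"linear": [0,0,-20],"rot": [0,0,0]},{"grip": 0.1,"linear": [0,0,-60],"rot": [0,0,0]},{"grip": 0.1,"linear": [0,0,-100],"rot": [0,0,0]},{"grip": 0.1,"linear": [0,0,-130],"rot": [0,0,0]},{"grip": 0.1,"linear": [0,0,-140],"rot": [0,0,0]},{"grip": 0.1,"linear": [0,0,-140],"rot": [0,0,0]}]'

```text
clock: 17.88
position: [565.5, -202.2, 212.3]
ee_rot: [-0.614, 0.789, 0.0, 0.0]
contact_force: [-0.5, -0.2, -0.3]
gripper_width: 14.3
grasp_force: 58.5
```

Run:
```python
from h import *
plan([(*slot(RC,RY,30),213,RY)])
```

```text
t 17.88 pos [ 565.5 -202.2  212.3] tool y [-0.97   0.245  0.001] z [-0.     0.001 -1.   ] w 14.289447397505528
lin [-397.8  113.7   -0.4] rot [ 0.     0.001 -0.424]
```

>>> arm_command --rows '[{"grip": 0.1,"linear": [-30,9,0],"rot": [0,0,-0.03]},{"grip": 0.1,"linear": [-85,24,0],"rot": [0,0,-0.09]},{"grip": 0.1,"linear": [-140,40,0],"rot": [0,0,-0.15]},{"grip": 0.1,"linear": [-195,56,0],"rot": [0,0,-0.21]},{"grip": 0.1,"linear": [-250,71,0],"rot": [0,0,-0.27]},{"grip": 0.1,"linear": [-305,87,0],"rot": [0,0,-0.33]},{"grip": 0.1,"linear": [-355,101,0],"rot": [0,0,-0.39]},{"grip": 0.1,"linear": [-390,112,0],"rot": [0,0,-0.42]},{"grip": 0.1,"linear": [-397.8,113.7,0],"rot": [0,0,-0.424]},{"grip": 0.1,"linear": [-397.8,113.7,0],"rot": [0,0,-0.424]}]'

```text
clock: 19.12
position: [552.2, 210.9, 211.2]
ee_rot: [0.767, -0.642, -0.0, 0.002]
contact_force: [0.1, -0.1, 0.1]
gripper_width: 14.3
grasp_force: 58.4
```

>>> arm_command --rows '[{"grip": 0.1,"linear": [0,0,30],"rot": [0,0,0]},{"grip": 0.1,"linear": [0,0,75],"rot": [0,0,0]},{"grip": 0.1,"linear": [0,0,115],"rot": [0,0,0]},{"grip": 0.1,"linear": [0,0,135],"rot": [0,0,0]},{"grip": 0.1,"linear": [0,0,143],"rot": [0,0,0]},{"grip": 0.1,"linear": [0,0,146.5],"rot": [0,0,0]},{"grip": 0.1,"linear": [0,0,146.5],"rot": [0,0,0]},{"grip": 0.1,"linear": [0,0,146.5],"rot": [0,0,0]}]'

```text
clock: 20.12
position: [552.4, 209.4, 68.3]
ee_rot: [0.767, -0.642, 0.0, 0.001]
contact_force: [-3.9, -2.4, 6.7]
gripper_width: 14.8
grasp_force: 59.8
```

Run:
```python
from h import *
plan([(*slot(RC,RY,30),66,RY)])
```

```text
t 20.12 pos [552.4 209.4  68.3] tool y [-0.985 -0.175  0.001] z [-0.001 -0.002 -1.   ] w 14.784226210197676
lin [-1.8 -0.5  2.3] rot [ 0.001 -0.001 -0.001]
```

>>> arm_command --rows '[{"grip": 0.1,"linear": [0,0,-0.5],"rot": [0,0,0]},{"grip": 0.25,"linear": [0,0,-1],"rot": [0,0,0]},{"grip": 0.4,"linear": [0,0,-1],"rot": [0,0,0]},{"grip": 0.5,"linear": [0,0,-1],"rot": [0,0,0]},{"grip": 0.5,"linear": [0,0,-1],"rot": [0,0,0]},{"grip": 0.5,"linear": [0,0,-30],"rot": [0,0,0]},{"grip": 0.5,"linear": [0,0,-80],"rot": [0,0,0]},{"grip": 0.5,"linear": [0,0,-125],"rot": [0,0,0]},{"grip": 0.5,"linear": [0,0,-125],"rot": [0,0,0]},{"grip": 0.5,"linear": [0,0,-125],"rot": [0,0,0]}]'

```text
clock: 21.38
position: [552.3, 211.1, 190.7]
ee_rot: [0.767, -0.642, -0.0, 0.0]
contact_force: [-0.7, 0.2, -0.2]
gripper_width: 42.3
grasp_force: 0.0
```

Run:
```python
from h import *
plan([(*slot(TC,TY,-90),191.3,TY)])
p=imaging.get_image('top')
for r in models.tip_of(p,'slim_center'): print(r['score'],ray(p,r['pixel'],54).round(1))
for r in models.tip_of(p,'drum_center'): print(r['score'],ray(p,r['pixel'],48).round(1))
```

```text
t 21.38 pos [552.3 211.1 190.7] tool y [-0.984 -0.176  0.001] z [-0.001 -0.    -1.   ] w 42.294977276774375
lin [463.5  84.6  -0.6] rot [ 0.001 -0.     0.424]
0.91 [556.6 213.1  54. ]
0.89 [ 451.4 -198.6   54. ]
0.82 [ 553.1 -260.6   48. ]
0.71 [ 558.7 -166.9   48. ]
```

Slim confirmed in its well. Now the drum.

>>> arm_command --rows '[{"grip": 0.5,"linear": [60,11,0],"rot": [0,0,0.05]},{"grip": 0.5,"linear": [120,22,0],"rot": [0,0,0.11]},{"grip": 0.5,"linear": [180,33,0],"rot": [0,0,0.17]},{"grip": 0.5,"linear": [240,44,0],"rot": [0,0,0.23]},{"grip": 0.5,"linear": [300,55,0],"rot": [0,0,0.29]},{"grip": 0.5,"linear": [360,66,0],"rot": [0,0,0.35]},{"grip": 0.5,"linear": [415,76,0],"rot": [0,0,0.4]},{"grip": 0.5,"linear": [455,83,0],"rot": [0,0,0.424]},{"grip": 0.5,"linear": [463,84.6,0],"rot": [0,0,0.424]},{"grip": 0.5,"linear": [463,84.6,0],"rot": [0,0,0.424]}]'

```text
clock: 22.78
position: [550.7, -259.5, 190.2]
ee_rot: [-0.614, 0.789, 0.001, -0.001]
contact_force: [-0.1, -0.4, -0.5]
gripper_width: 42.7
grasp_force: 0.0
```

>>> arm_command --rows '[{"grip": 0.5,"linear": [0,0,30],"rot": [0,0,0]},{"grip": 0.5,"linear": [0,0,70],"rot": [0,0,0]},{"grip": 0.5,"linear": [0,0,80],"rot": [0,0,0]},{"grip": 0.5,"linear": [0,0,80],"rot": [0,0,0]}]'

```text
clock: 23.28
position: [551.4, -258.7, 111.4]
ee_rot: [-0.615, 0.788, 0.0, -0.0]
contact_force: [0.1, 0.3, 0.6]
gripper_width: 43.1
grasp_force: 0.0
```

Run:
```python
from h import *
plan([(*slot(TC,TY,-90),53,TY)])
```

```text
t 23.27 pos [ 551.4 -258.7  111.4] tool y [-0.97   0.243  0.001] z [-0.001 -0.    -1.   ] w 43.111594464775365
lin [ 1.6  0.5 58.4] rot [ 0.001 -0.     0.002]
```

>>> arm_command --rows '[{"grip": 0.5,"linear": [0,0,20],"rot": [0,0,0]},{"grip": 0.5,"linear": [0,0,45],"rot": [0,0,0]},{"grip": 0.5,"linear": [0,0,58],"rot": [0,0,0]},{"grip": 0.5,"linear": [0,0,58],"rot": [0,0,0]},{"grip": 0.3,"linear": [0,0,58],"rot": [0,0,0]},{"grip": 0.1,"linear": [0,0,58],"rot": [0,0,0]},{"grip": 0.1,"linear": [0,0,58],"rot": [0,0,0]},{"grip": 0.1,"linear": [0,0,58],"rot": [0,0,0]},{"grip": 0.1,"linear": [0,0,58],"rot": [0,0,0]}]'

```text
clock: 24.4
position: [551.6, -259.6, 54.2]
ee_rot: [-0.615, 0.789, -0.001, 0.0]
contact_force: [-0.8, -0.3, 6.5]
gripper_width: 14.2
grasp_force: 58.7
```

>>> arm_command --rows '[{"grip": 0.1,"linear": [0,0,-20],"rot": [0,0,0]},{"grip": 0.1,"linear": [0,0,-60],"rot": [0,0,0]},{"grip": 0.1,"linear": [0,0,-100],"rot": [0,0,0]},{"grip": 0.1,"linear": [0,0,-130],"rot": [0,0,0]},{"grip": 0.1,"linear": [0,0,-140],"rot": [0,0,0]},{"grip": 0.1,"linear": [0,0,-140],"rot": [0,0,0]}]'

```text
clock: 25.15
position: [550.8, -259.3, 192.7]
ee_rot: [-0.614, 0.789, 0.0, 0.0]
contact_force: [0.5, -0.5, -1.4]
gripper_width: 14.3
grasp_force: 58.6
```

Run:
```python
from h import *
plan([(*slot(RC,RY,90),193.3,RY)])
```

```text
t 25.15 pos [ 550.8 -259.3  192.7] tool y [-0.97   0.245  0.001] z [-0.     0.001 -1.   ] w 14.338575453334094
lin [-5.114e+02  1.381e+02 -3.000e-01] rot [ 0.     0.001 -0.424]
```

>>> arm_command --rows '[{"grip": 0.1,"linear": [-30,8,0],"rot": [0,0,-0.02]},{"grip": 0.1,"linear": [-85,23,0],"rot": [0,0,-0.07]},{"grip": 0.1,"linear": [-140,38,0],"rot": [0,0,-0.12]},{"grip": 0.1,"linear": [-195,53,0],"rot": [0,0,-0.16]},{"grip": 0.1,"linear": [-250,68,0],"rot": [0,0,-0.21]},{"grip": 0.1,"linear": [-305,82,0],"rot": [0,0,-0.26]},{"grip": 0.1,"linear": [-360,97,0],"rot": [0,0,-0.31]},{"grip": 0.1,"linear": [-415,112,0],"rot": [0,0,-0.35]},{"grip": 0.1,"linear": [-465,126,0],"rot": [0,0,-0.4]},{"grip": 0.1,"linear": [-500,135,0],"rot": [0,0,-0.424]}]'

```text
clock: 26.4
position: [541.2, 260.2, 190.7]
ee_rot: [0.768, -0.641, -0.001, 0.002]
contact_force: [0.5, 0.2, -0.5]
gripper_width: 14.0
grasp_force: 58.6
```

>>> arm_command --rows '[{"grip": 0.1,"linear": [-10.1,7.6,0],"rot": [0,0,0]},{"grip": 0.1,"linear": [-10.1,7.6,0],"rot": [0,0,0]},{"grip": 0.1,"linear": [-10.1,7.6,0],"rot": [0,0,0]}]'

```text
clock: 26.78
position: [533.0, 265.8, 192.8]
ee_rot: [0.766, -0.642, -0.0, 0.001]
contact_force: [-1.7, -0.6, -0.3]
gripper_width: 14.2
grasp_force: 58.6
```

Run:
```python
from h import *
plan([(*slot(RC,RY,90),46.5,RY)])
```

```text
t 26.77 pos [533.  265.8 192.8] tool y [-0.985 -0.175  0.001] z [-0.001 -0.001 -1.   ] w 14.176320308768126
lin [ -3.   -9.9 146.3] rot [ 0.001 -0.001 -0.001]
```

>>> arm_command --rows '[{"grip": 0.1,"linear": [-3,-9.5,0],"rot": [0,0,0]},{"grip": 0.1,"linear": [-3,-9.5,0],"rot": [0,0,0]},{"grip": 0.1,"linear": [-3,-9.5,0],"rot": [0,0,0]},{"grip": 0.1,"linear": [-3,-9.5,40],"rot": [0,0,0]},{"grip": 0.1,"linear": [-3,-9.5,80],"rot": [0,0,0]},{"grip": 0.1,"linear": [-3,-9.5,110],"rot": [0,0,0]},{"grip": 0.1,"linear": [-3,-9.5,120],"rot": [0,0,0]},{"grip": 0.1,"linear": [-3,-9.5,120],"rot": [0,0,0]}]'

```text
clock: 27.78
position: [542.2, 271.6, 73.4]
ee_rot: [0.767, -0.642, 0.0, 0.0]
contact_force: [1.1, 1.2, -0.2]
gripper_width: 14.0
grasp_force: 58.6
```

Run:
```python
from h import *
plan([(*slot(RC,RY,90),46.5,RY)])
```

```text
t 27.77 pos [542.2 271.6  73.4] tool y [-0.984 -0.176  0.   ] z [-0. -0. -1.] w 14.02096382705355
lin [ 1.1  0.4 26.9] rot [ 0. -0.  0.]
```

>>> arm_command --rows '[{"grip": 0.1,"linear": [0.5,0,12],"rot": [0,0,0]},{"grip": 0.1,"linear": [0.5,0,20],"rot": [0,0,0]},{"grip": 0.1,"linear": [0.5,0,24],"rot": [0,0,0]},{"grip": 0.1,"linear": [0.5,0,26.5],"rot": [0,0,0]},{"grip": 0.1,"linear": [0.5,0,26.5],"rot": [0,0,0]},{"grip": 0.1,"linear": [0.5,0,26.5],"rot": [0,0,0]}]'

```text
clock: 28.52
position: [542.1, 271.1, 48.2]
ee_rot: [0.767, -0.642, 0.0, -0.0]
contact_force: [-2.5, -1.5, 6.3]
gripper_width: 14.4
grasp_force: 59.5
```

On the floor (48.2 = 54.2 − 6). Release, rise and back away toward the robot.

>>> arm_command --rows '[{"grip": 0.1,"linear": [0,0,-0.5],"rot": [0,0,0]},{"grip": 0.25,"linear": [0,0,-1],"rot": [0,0,0]},{"grip": 0.4,"linear": [0,0,-1],"rot": [0,0,0]},{"grip": 0.5,"linear": [0,0,-1],"rot": [0,0,0]},{"grip": 0.5,"linear": [0,0,-1],"rot": [0,0,0]},{"grip": 0.5,"linear": [0,0,-30],"rot": [0,0,0]},{"grip": 0.5,"linear": [0,0,-80],"rot": [0,0,0]},{"grip": 0.5,"linear": [0,0,-130],"rot": [0,0,0]},{"grip": 0.5,"linear": [0,0,-160],"rot": [0,0,0]},{"grip": 0.5,"linear": [0,0,-160],"rot": [0,0,0]}]'

```text
clock: 29.78
position: [543.3, 272.0, 210.1]
ee_rot: [0.767, -0.642, 0.001, -0.003]
contact_force: [0.7, -0.4, -0.7]
gripper_width: 42.4
grasp_force: 0.0
```

>>> arm_command --rows '[{"grip": 0.5,"linear": [60,0,0],"rot": [0,0,0]},{"grip": 0.5,"linear": [120,0,0],"rot": [0,0,0]},{"grip": 0.5,"linear": [180,0,0],"rot": [0,0,0]},{"grip": 0.5,"linear": [240,0,0],"rot": [0,0,0]},{"grip": 0.5,"linear": [300,0,0],"rot": [0,0,0]},{"grip": 0.5,"linear": [350,0,0],"rot": [0,0,0]},{"grip": 0.5,"linear": [360,0,0],"rot": [0,0,0]},{"grip": 0.5,"linear": [360,0,0],"rot": [0,0,0]}]'

```text
clock: 30.78
position: [605.0, -83.6, 205.6]
ee_rot: [0.766, -0.642, -0.001, 0.001]
contact_force: [-0.4, 0.2, 0.0]
gripper_width: 42.4
grasp_force: 0.0
```

Run:
```python
from h import *
t=imaging.get_image('top')['frame'][170:270,120:320];s=imaging.get_image('side')['frame'][240:480,180:400]
cv2.imwrite('pics/end.png',np.vstack([cv2.resize(t,(600,300)),cv2.resize(s,None,fx=1.25,fy=1.25)[:, :] if 0 else np.pad(cv2.resize(s,(275,300)),((0,0),(0,325),(0,0)))])[:,:,::-1])
```

```text
(no output)
```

View pics/end.png

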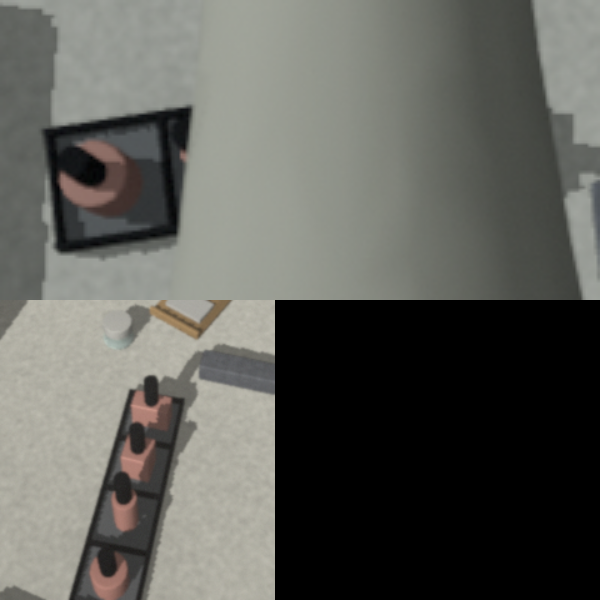

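All four stand upright in their wells. In the side crop these are oblong (150,405), square (138,455), slim (124,505) and drum (108,570), with the robot clear of them.

```bash
python3 -c "
from bench import job;print(job.job_done())"
```

```text
the job is handed in; nothing more can be done
None
```

All four bottles stand upright in the rack in reverse order (drum, slim, square, oblong from left to right), and the job was handed in at about 31 s on the robot's clock.

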